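# Pack tape and cutter under the cantilever tray

## Robot

A 7-joint arm with a two-finger parallel gripper is mounted at the origin on the work surface. World frame = base frame: x ahead of the robot, y to its left, z up, the work surface at z = 0. Lengths are in m, angles in rad, forces in N, time in s.
With the tool pointing down it reaches from about 0.35 to 0.9 m from the base axis. Payload 8.1 kg.
Tool frame: the origin (TCP) lies between the finger pads; the fingertips stand ahead of it and the grasp point (between the pads) is the TCP (arm.nose_length is the z of the fingertips in the tool frame, in m); z points along the fingers, y is the line along which they close (so a half turn about z gives the same grasp; the last joint's range is limited). The gripper opens to 92 mm and grips with 3 to 60 N. Pads are 19 mm wide; open, the fingers measure 130 mm over their backs; the gripper's body (75 mm by 190 mm) begins 47 mm behind the grasp point.
Start: joints at [1.124, 0.434, 0.025, 1.573, -0.012, 1.134, -0.075], TCP at [0.211, -0.588, 0.246] pointing down, gripper open.
Joint ranges: [-2.62, 2.62], [-0.44, 2.09], [-1.27, 1.32], [0.08, 2.57], [-1.32, 4.46], [0.12, 2], [-2.74, 2.74]. Speed limits (rad/s): [2.22, 2.22, 3.01, 3.01, 3.14, 3.14, 3.14].

## Interface

Orientations are given as a rotation vector (axis times angle).
In Python, from cell import sensors, optics, arm gives the robot as it stands.
- The arm moves only by the tool arm_command, never from a script. Its argument "deltas" is one flat list of numbers, 7 for each row, row after row: the turn, a rotation vector about the world's x, y, z as a fraction of full scale, then the shift along the world's x, y, z as a fraction of full scale, then the finger opening in mm, from 0 to 91.8. In form: [wx, wy, wz, dx, dy, dz, fingers, wx, wy, wz, dx, dy, dz, fingers, ...]. A call has 1 to 20 rows; each row is the pose to reach, as a shift and turn from the pose commanded when the call began; what a row does not reach only later rows make up. Full scale, the value 1, is 1 m for a shift and 90 degrees for a turn. A row lasts 1/10 s, in which the tool goes at most 50 mm and 8.59 degrees, less where a joint would pass 70% of its speed; a pose out of reach is approached as far as the arm can. A call with a number of a shift or a turn outside -1 to 1 is refused whole. A call with a gripper value outside its range is refused whole. The fingers move at their own pace and stop on an object; "force" is the grip in N (left out, the last holds). Time passes only in rows, so rows that repeat a pose let the fingers close. It gives the time, the measured TCP pose, the force, the opening and the grip force at its end, in the units of the state.
- sensors.observe(): the state, without advancing time (a new reading comes with each control period).
- optics.get_image(name): name is "scene" or "top" or "wrist"; returns the picture (420x560x3 uint8, blue, green, red); there is no depth.
- optics.calibration(name): a dict with "camera_matrix" (3x3 intrinsics, pixels), "rvec" (rotation vector, rad) and "tvec" (3), from world to camera coordinates, as OpenCV has them. Camera axes: x right, y down, z forward; pixel columns grow to the right and rows downward; lengths in m; the calibration is good to about 2 mm. A picture is of the moment at which its call begins: read the wrist's pose just before it. calibration takes no time and is no camera call; for the wrist camera it gives the pose at the moment of the call.
- arm.sign_off(): hands the job in; it is judged then, once.
The state is a dict: "clock": time; "joints": joint angles; "dq": joint speeds; "joint_efforts": joint torques, N m; "position": TCP position; "ee_rot": TCP orientation; "force": force on the tool from outside, world axes, zero at the start; "ft_torque": the same for the moment, N m; "width": opening from 0.0 (shut) to 1.0 (fully open); "gripper_force": force on a finger pad.
Only numpy, scipy, OpenCV 4.12 (cv2) and the standard library are available. Lean on these libraries where they do the work, as an engineer would, in place of code of your own. Each camera call takes 0.05 s, during which the arm holds its last target. There are 200 camera calls.

## Task

Put the tape roll and the yellow carton cutter away in the blue tool box: swing its red top tray up and over by the black handle until it rests fully open behind the box, lay both things flat on the floor of the compartment underneath, then swing the tray back and lower it until it is fully closed over them. Guide the tray gently both ways, never letting it drop, and keep the stamp in it. Leave the parcel and the mug where they stand.

Things in the scene. Friction and masses are not known exactly. Their poses are not given: they have to be found in the camera images.
- toolbox: Blue base of a cantilever tool box, 148 (x) x 240 (y) x 62 mm high, 4 mm walls and floor, fixed to the bench. Origin: centre of its underside. Its x axis is level and points to the back, where the tray swings to; y runs along its length. The tray's steel arms lie outside both y ends (to 128 mm from the centre), below 80 mm over the bench with the tray fully open.
- compartment (a point): Centre of the compartment's inner floor, 4 mm above the bench; axes as the tool box. The compartment is 140 (x) x 232 (y) mm inside and 58 mm deep up to the rim; the closed tray's underside is 2 mm above the rim and hides it entirely.
- tray_handle (a point): Centre of the red tray's black handle: a round bar 10 mm thick, 100 mm long along y, a post at each end, over the tray's middle, 65 mm above its underside, 25 mm above its rim; 129 mm above the bench when closed. The tray stays level, axes as the tool box. A point of it moves with a = 0.436 + swing by 105 mm x (0.906 - cos a) along the box's x and 105 mm x (sin a - 0.423) up.
- tray_floor (a point): Centre of the inner floor of the red tray (tray 148 x 240 x 40 mm, 3 mm walls and floor, two dividers across at y = +-40 mm). Axes as the tool box.
- tray_swing (a joint): Swing of the tray's arms, rad: 0 = closed, 2.443 = fully open at its stop. The tray rises 61 mm to the top at 1.13 and comes down 197 mm behind and 17 mm below its closed place. It weighs about 0.5 kg, is lightly damped, and let go on either side of the top it falls to that side's stop and stays there. Swinging faster than 5 rad/s counts as dropping it; a full fall is faster.
- tape_roll: Roll of brown packing tape lying flat: a rigid ring of 96 mm outer and 76 mm inner diameter (10 mm wall), 48 mm high, 0.12 to 0.25 kg, open through the middle. Origin: centre of its underside, z up.
- cutter: Carton cutter lying flat: yellow handle with a black nose, 115 mm long (x, nose to +x), 28 mm wide (y) at the handle, 18 mm thick, about 0.09 kg. Origin: centre of its underside. The handle covers x from -57 to +22 mm.
- stamp: Office stamp lying loose in an end section of the tray: black base 34 x 44 x 16 mm with a green top, 32 mm high over all, 0.05 kg. Origin: centre of its underside. It rides along with the tray.
- parcel: Small cardboard parcel, 100 x 80 x 60 mm, 0.3 kg, a bystander. Origin: centre of its underside.
- mug: White mug, 76 mm wide, 85 mm high, handle at +y, a bystander. Origin: centre of its underside.
Not all that is in view belongs to the job. What is shaped like the tape_roll but pink or purple is not meant.

How it is judged:
By the outcome, as a careful person would: the job done as asked, in the order asked, and still so for the second after the job is handed in, with the robot touching nothing.
It also fails if it takes over 72 s, if anything falls off the work surface, if the arm or the gripper's body presses on something with over 40 N, if the wrist force passes 120 N, or if a joint passes its speed limit or range.

## Working session

There is one attempt and no reset: what is moved stays moved. The work goes in short steps, Python scripts to look and compute and a tool call to move; the robot and the scene stay as the last step left them, time stands still between calls to the robot, and variables do not carry over. Pictures are saved under pics/ and viewed, at most 10 in all, crops included, and the job is handed in when it is done.

Besides the shell and the picture viewer there is one more tool, called after "Request:" by a JSON object that holds its "op" and its "data", one argument or row to a line. arm_command: Moves the arm, as the interface text tells. Its arguments: {"type":"object","properties":{"deltas":{"type":"array","items":{"type":"number"}},"force":{"type":"number"}},"required":["deltas"]}

```bash
mkdir -p pics; ls
python3 - <<'E'
from cell import sensors, optics, arm
import cv2
s=sensors.observe();print({k:s[k] for k in("clock","position","ee_rot","width")},arm.nose_length)
for n in("scene","top"):
    cv2.imwrite(f"pics/{n}1.png",cv2.resize(optics.get_image(n),(800,600),interpolation=cv2.INTER_CUBIC))
    c=optics.calibration(n);R=cv2.Rodrigues(c["rvec"])[0];print(n,c["camera_matrix"],-R.T@c["tvec"].ravel())
E
```

```text
pics
{'clock': 0.0, 'position': array([ 0.21045524, -0.58798608,  0.24496149]), 'ee_rot': array([-3.09382841e+00, -5.37049986e-01,  6.34600524e-04]), 'width': 0.9992728323604092} 0.019
scene [[399.78057327   0.         275.32820262]
 [  0.         399.78057327 210.10255523]
 [  0.           0.           1.        ]] [1.03195346 0.84685738 0.78675004]
top [[412.15757157   0.         283.18166797]
 [  0.         412.15757157 210.34931932]
 [  0.           0.           1.        ]] [2.85879050e-01 2.41440113e-04 1.13607803e+00]
```

View pics/top1.png

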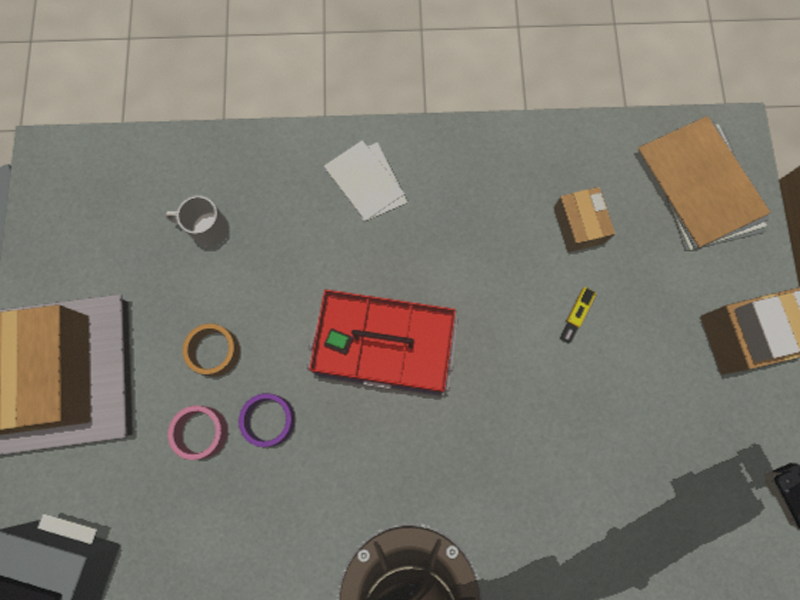

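View pics/scene1.png

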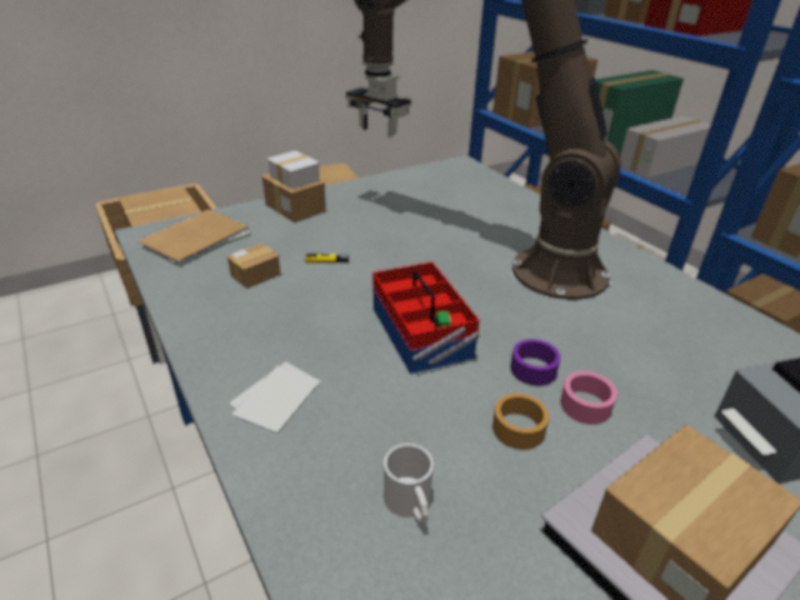

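Top view (800×600 px, +x up, +y left): tray corners near (325,291), (456,309), (446,391), (311,369), with the handle from (353,334) to (412,344). The brown tape is at (209,350), the cutter runs from (568,338) to (589,292) with its nose toward the robot, and the stamp is at (338,341). The scene view agrees. Next I'll enlarge crops for precision.

```bash
cat > h.py <<'E'
import numpy as np, cv2
from cell import sensors, optics, arm
def ray(name,uv,z,cal=None):
    "full-res pixels -> world at height z"
    c=cal or optics.calibration(name);R=cv2.Rodrigues(c["rvec"])[0];o=-R.T@c["tvec"].ravel()
    p=cv2.undistortPoints(np.float64(uv).reshape(-1,1,2),c["camera_matrix"],None)[:,0]
    d=np.c_[p,np.ones(len(p))]@R
    return o+d*((z-o[2])/d[:,2])[:,None]
E
python3 - <<'E'
import cv2,numpy as np
from h import *
im=optics.get_image("top");cv2.imwrite("pics/topraw.png",im)
def crop(x,y,w,h,s): return cv2.resize(im[y:y+h,x:x+w],None,fx=s,fy=s,interpolation=cv2.INTER_CUBIC)
a=crop(210,196,120,90,5)       # 600x450
b=crop(120,220,50,50,4)      # 200x200
d=crop(385,195,40,50,5)    # 200x250
m=np.zeros((450,800,3),np.uint8);m[:,:600]=a;m[:200,600:]=b;m[200:450,600:]=d
cv2.imwrite("pics/mosaic.png",m)
E
```

```text
(no output)
```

View pics/mosaic.png

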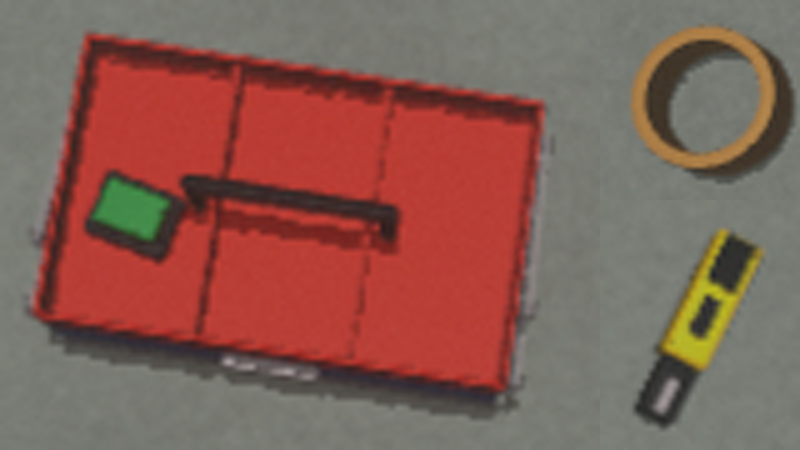

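The mosaic shows rim corners at (88,36), (544,102), (508,390) and (36,318), and handle ends at (183,186) and (398,213). The tape's top circle is centred at (704,99), and the cutter runs from tail (742,239) to nose (654,420).

Run:
```python
from h import *
A=lambda p:np.array(p)/5+[210,196]-.4
r=ray("top",A([(88,36),(544,102),(508,390),(36,318)]),.104)
print("rim",r.round(4),np.linalg.norm(np.diff(r,axis=0),axis=1),"c",r.mean(0))
h=ray("top",A([(183,186),(398,213)]),.131);print("h",h,h.mean(0),np.linalg.norm(h[0]-h[1]))
v=(r[0]+r[3]-r[1]-r[2])[:2];print("yaw",np.arctan2(-v[0],v[1]),"handle",np.arctan2(-(h[0]-h[1])[0],(h[0]-h[1])[1]))
v=(r[0]+r[1]-r[2]-r[3])[:2];print("yawx",np.arctan2(v[1],v[0]))
t=ray("top",(np.array([[632,99],[777,99],[704.5,27],[704.5,172]])-[600,0])/4+[120,220]-.4,.048);print("tape",t,t.mean(0))
c=ray("top",(np.array([[742,239],[654,420]])-[600,200])/5+[385,195]-.4,.016);print("cut",c,c.mean(0),np.linalg.norm(c[0]-c[1]));d=c[1]-c[0];print("yaw",np.arctan2(d[1],d[0]))
print("stamp",ray("top",A([(134,210)]),.1))
print(cv2.Rodrigues(sensors.observe()["ee_rot"])[0].round(3))
```

```text
rim [[ 0.545   0.1319  0.104 ]
 [ 0.5016 -0.1011  0.104 ]
 [ 0.3564 -0.075   0.104 ]
 [ 0.4007  0.1589  0.104 ]] [0.2370056  0.14759518 0.23812461] c [0.45092688 0.02868641 0.104     ]
h [[ 0.46017809  0.08215933  0.131     ]
 [ 0.44281361 -0.02341157  0.131     ]] [0.45149585 0.02937388 0.131     ] 0.10698944403475939
yaw -0.1856647868383675 handle -0.16302205009742973
yawx -0.18134034332472226
tape [[0.45508892 0.40397578 0.048     ]
 [0.45154615 0.3079031  0.048     ]
 [0.50198665 0.35771364 0.048     ]
 [0.40492911 0.35418795 0.048     ]] [0.45338771 0.35594512 0.048     ]
cut [[ 0.54921457 -0.37684028  0.016     ]
 [ 0.44892637 -0.317539    0.016     ]] [ 0.49907047 -0.34718964  0.016     ] 0.116509084980443
yaw 2.6075883156407924
stamp [[0.45412505 0.10975738 0.1       ]]
[[ 0.942  0.337 -0.001]
 [ 0.337 -0.942  0.001]
 [-0.    -0.001 -1.   ]]
```

Request:
{"op": "arm_command", "data": {
  "deltas": [0,0,0.665,0.24,0.617,-0.025,60,0,0,0.665,0.24,0.617,-0.025,60,0,0,0.665,0.24,0.617,-0.025,60,0,0,0.665,0.24,0.617,-0.025,60,0,0,0.665,0.24,0.617,-0.025,60,0,0,0.665,0.24,0.617,-0.025,60,0,0,0.665,0.24,0.617,-0.025,60,0,0,0.665,0.24,0.617,-0.025,60,0,0,0.665,0.24,0.617,-0.025,60,0,0,0.665,0.24,0.617,-0.025,60,0,0,0.665,0.24,0.617,-0.025,60,0,0,0.665,0.24,0.617,-0.025,60,0,0,0.665,0.24,0.617,-0.025,60,0,0,0.665,0.24,0.617,-0.025,60,0,0,0.665,0.24,0.617,-0.025,60,0,0,0.665,0.24,0.617,-0.025,60,0,0,0.665,0.24,0.617,-0.025,60,0,0,0.665,0.24,0.617,-0.025,60,0,0,0.665,0.24,0.617,-0.025,60,0,0,0.665,0.24,0.617,-0.025,60],
  "force": 30
}}

```text
clock: 2.15
position: [0.4506, 0.028, 0.2208]
ee_rot: [2.416, 2.008, 0.0]
force: [0.0, 0.4, -0.9]
width: 0.654
gripper_force: 0.0
```

Run:
```python
from h import *
s=sensors.observe();R=cv2.Rodrigues(s["ee_rot"])[0];print(R.round(3),s["position"],s["joints"].round(2))
c=optics.calibration("wrist");im=optics.get_image("wrist");cv2.imwrite("pics/w1.png",im)
Rc=cv2.Rodrigues(c["rvec"])[0];print("cam",-Rc.T@c["tvec"].ravel(),c["rvec"].ravel())
# predicted handle ends, box centre
C=np.array([.451,.029]);y=np.array([.182,.983]);x=np.array([.983,-.182])
P=[np.r_[C+y*.05,.129],np.r_[C-y*.05,.129],np.r_[C+.074*x+.12*y,.104],np.r_[C+.074*x-.12*y,.104]]
print(cv2.projectPoints(np.array(P),c["rvec"],c["tvec"],c["camera_matrix"],None)[0][:,0])
```

```text
[[ 0.183  0.983  0.   ]
 [ 0.983 -0.183 -0.   ]
 [-0.     0.    -1.   ]] [0.45059225 0.02795466 0.22081525] [ 0.32  0.24 -0.58  1.97  0.16  0.98 -0.53]
cam [0.46575655 0.10963941 0.36007296] [-2.81852627  0.26213646  0.04085041]
[[276.64008962 145.24645535]
 [276.94043335 288.32324283]
 [394.5139432   26.98873775]
 [366.73151799 348.04393926]]
```

View pics/w1.png

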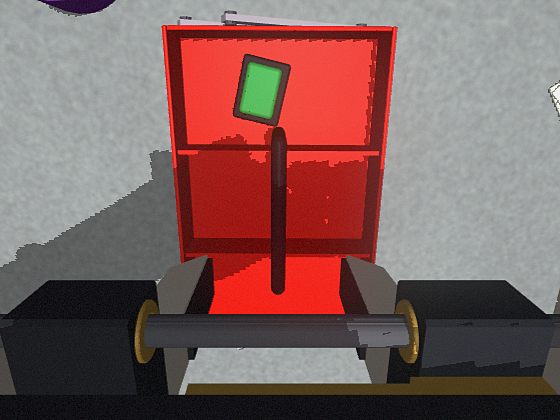

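The wrist view shows the bar centred at column 278.5, where 276.8 was predicted. The tray corner is at (397,27), where (394.5,27) was predicted. So the estimate is about 1 mm off in x. Next I descend and grip.

Request:
{"op": "arm_command", "data": {
  "deltas": [0,0,0,0.001,0.001,-0.03,60,0,0,0,0.001,0.001,-0.06,60,0,0,0,0.001,0.001,-0.08,60,0,0,0,0.001,0.001,-0.092,60,0,0,0,0.001,0.001,-0.092,60,0,0,0,0.001,0.001,-0.092,0,0,0,0,0.001,0.001,-0.092,0,0,0,0,0.001,0.001,-0.092,0,0,0,0,0.001,0.001,-0.092,0,0,0,0,0.001,0.001,-0.092,0,0,0,0,0.001,0.001,-0.092,0,0,0,0,0.001,0.001,-0.092,0,0,0,0,0.001,0.001,-0.092,0,0,0,0,0.001,0.001,-0.092,0],
  "force": 30
}}

```text
clock: 3.6
position: [0.452, 0.0295, 0.1288]
ee_rot: [2.414, 2.009, 0.001]
force: [2.7, -0.3, -0.4]
width: 0.101
gripper_force: 30.0
```

Run:
```python
import numpy as np
for lo,hi in((0,1.2215),(1.2215,2.443)):
    s=np.linspace(lo,hi,21)[1:];f=lambda s:np.array([.105*(.906-np.cos(.436+s)),.105*(np.sin(.436+s)-.423)])
    d=(f(s)-f(lo)[:,None]) if lo else f(s)
    print(", ".join(f"0,0,0,{.983*a:.4f},{-.183*a:.4f},{b:.4f},0" for a,b in d.T))
```

```text
0,0,0,0.0028,-0.0005,0.0057,0, 0,0,0,0.0060,-0.0011,0.0112,0, 0,0,0,0.0095,-0.0018,0.0165,0, 0,0,0,0.0133,-0.0025,0.0216,0, 0,0,0,0.0174,-0.0032,0.0265,0, 0,0,0,0.0218,-0.0041,0.0311,0, 0,0,0,0.0264,-0.0049,0.0354,0, 0,0,0,0.0314,-0.0058,0.0394,0, 0,0,0,0.0365,-0.0068,0.0431,0, 0,0,0,0.0419,-0.0078,0.0465,0, 0,0,0,0.0474,-0.0088,0.0495,0, 0,0,0,0.0531,-0.0099,0.0522,0, 0,0,0,0.0590,-0.0110,0.0545,0, 0,0,0,0.0650,-0.0121,0.0565,0, 0,0,0,0.0711,-0.0132,0.0581,0, 0,0,0,0.0773,-0.0144,0.0593,0, 0,0,0,0.0836,-0.0156,0.0601,0, 0,0,0,0.0899,-0.0167,0.0605,0, 0,0,0,0.0962,-0.0179,0.0606,0, 0,0,0,0.1025,-0.0191,0.0602,0
0,0,0,0.0063,-0.0012,-0.0008,0, 0,0,0,0.0125,-0.0023,-0.0019,0, 0,0,0,0.0186,-0.0035,-0.0034,0, 0,0,0,0.0246,-0.0046,-0.0053,0, 0,0,0,0.0305,-0.0057,-0.0076,0, 0,0,0,0.0362,-0.0067,-0.0102,0, 0,0,0,0.0418,-0.0078,-0.0132,0, 0,0,0,0.0472,-0.0088,-0.0165,0, 0,0,0,0.0524,-0.0098,-0.0202,0, 0,0,0,0.0574,-0.0107,-0.0241,0, 0,0,0,0.0621,-0.0116,-0.0284,0, 0,0,0,0.0665,-0.0124,-0.0329,0, 0,0,0,0.0707,-0.0132,-0.0378,0, 0,0,0,0.0745,-0.0139,-0.0428,0, 0,0,0,0.0781,-0.0145,-0.0481,0, 0,0,0,0.0813,-0.0151,-0.0536,0, 0,0,0,0.0842,-0.0157,-0.0593,0, 0,0,0,0.0867,-0.0161,-0.0652,0, 0,0,0,0.0889,-0.0166,-0.0712,0, 0,0,0,0.0907,-0.0169,-0.0773,0
```

Request:
{"op": "arm_command", "data": {
  "deltas": [0,0,0,0.003,-0.0005,0.006,0,0,0,0,0.006,-0.001,0.011,0,0,0,0,0.0095,-0.002,0.0165,0,0,0,0,0.0135,-0.0025,0.0215,0,0,0,0,0.0175,-0.003,0.0265,0,0,0,0,0.022,-0.004,0.031,0,0,0,0,0.0265,-0.005,0.0355,0,0,0,0,0.0315,-0.006,0.0395,0,0,0,0,0.0365,-0.007,0.043,0,0,0,0,0.042,-0.008,0.0465,0,0,0,0,0.0475,-0.009,0.0495,0,0,0,0,0.053,-0.01,0.052,0,0,0,0,0.059,-0.011,0.0545,0,0,0,0,0.065,-0.012,0.0565,0,0,0,0,0.071,-0.013,0.058,0,0,0,0,0.0775,-0.0145,0.0595,0,0,0,0,0.0835,-0.0155,0.06,0,0,0,0,0.09,-0.0165,0.0605,0,0,0,0,0.096,-0.018,0.0605,0,0,0,0,0.1025,-0.019,0.06,0]
}}

```text
clock: 5.6
position: [0.5551, 0.01, 0.1891]
ee_rot: [2.414, 2.009, 0.001]
force: [-1.5, -6.1, 2.7]
width: 0.097
gripper_force: 30.0
```

Request:
{"op": "arm_command", "data": {
  "deltas": [0,0,0,0.0065,-0.001,-0.001,0,0,0,0,0.0125,-0.0025,-0.002,0,0,0,0,0.0185,-0.0035,-0.0035,0,0,0,0,0.0245,-0.0045,-0.0055,0,0,0,0,0.0305,-0.0055,-0.0075,0,0,0,0,0.036,-0.0065,-0.01,0,0,0,0,0.042,-0.008,-0.013,0,0,0,0,0.047,-0.009,-0.0165,0,0,0,0,0.0525,-0.01,-0.02,0,0,0,0,0.0575,-0.0105,-0.024,0,0,0,0,0.062,-0.0115,-0.0285,0,0,0,0,0.0665,-0.0125,-0.033,0,0,0,0,0.0705,-0.013,-0.038,0,0,0,0,0.0745,-0.014,-0.043,0,0,0,0,0.078,-0.0145,-0.048,0,0,0,0,0.0815,-0.015,-0.0535,0,0,0,0,0.084,-0.0155,-0.0595,0,0,0,0,0.0865,-0.016,-0.065,0,0,0,0,0.089,-0.0165,-0.071,0,0,0,0,0.0905,-0.017,-0.077,0]
}}

```text
clock: 7.6
position: [0.6454, -0.0073, 0.1111]
ee_rot: [2.415, 2.008, -0.0]
force: [-6.4, -4.4, 30.1]
width: 0.103
gripper_force: 30.0
```

Request:
{"op": "arm_command", "data": {
  "deltas": [0,0,0,0,0,0.001,60,0,0,0,0,0,0.001,60,0,0,0,0,0,0.001,60,0,0,0,0,0,0.001,60,0,0,0,0,0,0.001,60,0,0,0,0,0,0.04,60,0,0,0,0,0,0.08,60,0,0,0,0,0,0.11,60,0,0,0,0,0,0.11,60,0,0,0.777,-0.131,-0.348,0.09,60,0,0,0.777,-0.131,-0.348,0.09,60,0,0,0.777,-0.131,-0.348,0.09,60,0,0,0.777,-0.131,-0.348,0.09,60,0,0,0.777,-0.131,-0.348,0.09,60,0,0,0.777,-0.131,-0.348,0.09,60,0,0,0.777,-0.131,-0.348,0.09,60,0,0,0.777,-0.131,-0.348,0.09,60,0,0,0.777,-0.131,-0.348,0.09,60,0,0,0.777,-0.131,-0.348,0.09,60,0,0,0.777,-0.131,-0.348,0.09,60]
}}

```text
clock: 9.6
position: [0.5144, -0.3527, 0.2017]
ee_rot: [0.827, 3.031, 0.002]
force: [0.4, 0.7, 0.6]
width: 0.655
gripper_force: 0.0
```

Request:
{"op": "arm_command", "data": {
  "deltas": [0,0,0,0,0,0,60,0,0,0,0,0,0,60]
}}

```text
clock: 9.8
position: [0.5143, -0.3532, 0.202]
ee_rot: [0.825, 3.031, 0.0]
force: [-0.5, -1.3, 0.4]
width: 0.654
gripper_force: 0.0
```

Run:
```python
from h import *
s=sensors.observe();R=cv2.Rodrigues(s["ee_rot"])[0];print(R.round(3),s["position"],s["joints"].round(2))
c=optics.calibration("wrist");im=optics.get_image("wrist");t=optics.get_image("top")[160:310,190:350]
m=np.zeros((420,800,3),np.uint8);m[:,:560]=im;m[:225,560:]=cv2.resize(t,(240,225));cv2.imwrite("pics/w2.png",m)
np.savez("w2.npz",**c)
d=np.array([-.861,.509]);C=np.array([.499,-.347])
P=[np.r_[C+d*.0575,.016],np.r_[C-d*.0575,.016]]
print(cv2.projectPoints(np.array(P),c["rvec"],c["tvec"],c["camera_matrix"],None)[0][:,0])
```

```text
[[-0.862  0.507  0.   ]
 [ 0.507  0.862 -0.   ]
 [-0.     0.    -1.   ]] [ 0.51433316 -0.35317207  0.20196695] [ 1.    0.58 -0.75  1.59  0.43  1.14  1.19]
[[274.0921675  102.81962886]
 [274.24157962 230.40726099]]
```

View pics/w2.png

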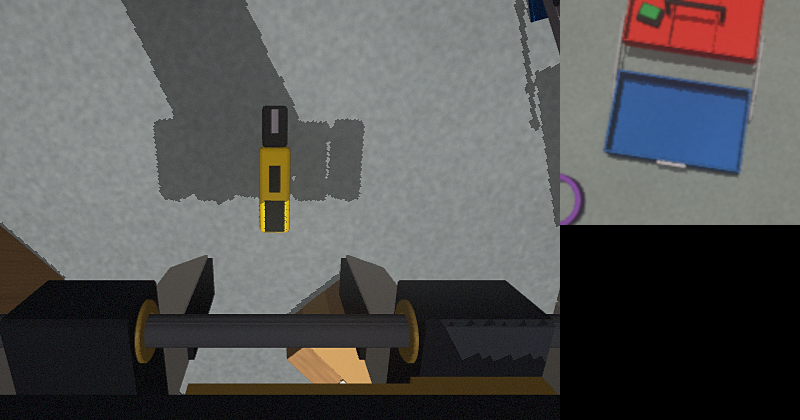

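The cutter spans (275,105) to (275,232), matching the prediction within 1 px. The tray is fully open with the stamp in it. Next I grasp the cutter.

Request:
{"op": "arm_command", "data": {
  "deltas": [0,0,0,0,-0.002,-0.04,60,0,0,0,0,-0.002,-0.08,60,0,0,0,0,-0.002,-0.12,60,0,0,0,0,-0.002,-0.15,60,0,0,0,0,-0.002,-0.165,60,0,0,0,0,-0.002,-0.176,60,0,0,0,0,-0.002,-0.176,60,0,0,0,0,-0.002,-0.176,0,0,0,0,0,-0.002,-0.176,0,0,0,0,0,-0.002,-0.176,0,0,0,0,0,-0.002,-0.176,0,0,0,0,0,-0.002,-0.176,0,0,0,0,0,-0.002,-0.176,0,0,0,0,0,-0.002,-0.166,0,0,0,0,0,-0.002,-0.14,0,0,0,0,0,-0.002,-0.1,0,0,0,0,0,-0.002,-0.06,0,0,0,0,0,-0.002,-0.02,0,0,0,0,0,-0.002,0,0,0,0,0,0,-0.002,0,0],
  "force": 20
}}

```text
clock: 11.9
position: [0.5153, -0.3567, 0.2058]
ee_rot: [0.825, 3.025, -0.002]
force: [0.4, 0.2, -1.4]
width: 0.301
gripper_force: 20.0
```

Request:
{"op": "arm_command", "data": {
  "deltas": [0,0,0.223,-0.0495,0.359,0,0,0,0,0.223,-0.0495,0.359,0,0,0,0,0.223,-0.0495,0.359,0,0,0,0,0.223,-0.0495,0.359,0,0,0,0,0.223,-0.0495,0.359,0,0,0,0,0.223,-0.0495,0.359,0,0,0,0,0.223,-0.0495,0.359,0,0,0,0,0.223,-0.0495,0.359,0,0,0,0,0.223,-0.0495,0.359,0,0,0,0,0.223,-0.0495,0.359,0,0,0,0,0.223,-0.0495,0.359,0,0,0,0,0.223,-0.0495,0.359,0,0,0,0,0.223,-0.0495,0.359,0,0]
}}

```text
clock: 13.2
position: [0.4642, 0.0015, 0.2016]
ee_rot: [-0.289, -3.128, -0.0]
force: [0.3, -0.6, -0.5]
width: 0.302
gripper_force: 20.0
```

Run:
```python
from h import *
s=sensors.observe();R=cv2.Rodrigues(s["ee_rot"])[0];print(R.round(3),s["position"],s["joints"].round(2))
cv2.imwrite("pics/w3.png",optics.get_image("wrist"))
```

```text
[[-0.983  0.183 -0.   ]
 [ 0.183  0.983  0.   ]
 [ 0.     0.    -1.   ]] [0.46424116 0.00151602 0.20155789] [ 0.65  0.38 -0.97  1.95  0.37  1.    0.89]
```

View pics/w3.png

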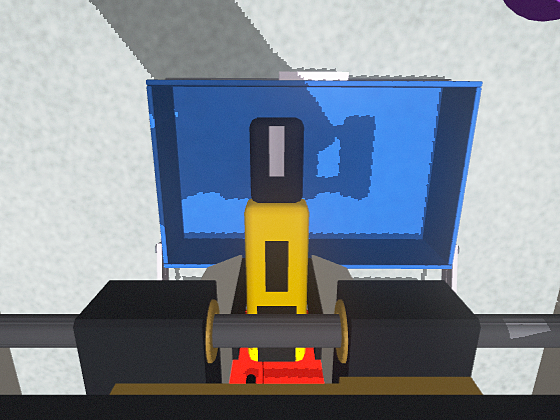

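The cutter is held straight along the box's x axis, above the compartment. Next I lower and release it.

Request:
{"op": "arm_command", "data": {
  "deltas": [0,0,0,0,0,-0.04,0,0,0,0,0,0,-0.08,0,0,0,0,0,0,-0.11,0,0,0,0,0,0,-0.14,0,0,0,0,0,0,-0.155,0,0,0,0,0,0,-0.165,0,0,0,0,0,0,-0.171,0,0,0,0,0,0,-0.171,0,0,0,0,0,0,-0.171,0,0,0,0,0,0,-0.171,42,0,0,0,0,0,-0.171,42,0,0,0,0,0,-0.171,42,0,0,0,0,0,-0.171,42,0,0,0,0,0,-0.15,42,0,0,0,0,0,-0.11,42,0,0,0,0,0,-0.07,42,0,0,0,0,0,-0.03,42,0,0,0,0,0,-0.01,42,0,0,0,0,0,0,42]
}}

```text
clock: 15.15
position: [0.4649, 0.0027, 0.2037]
ee_rot: [0.286, 3.126, -0.0]
force: [0.0, 0.4, -0.1]
width: 0.456
gripper_force: 0.0
```

Request:
{"op": "arm_command", "data": {
  "deltas": [0,0,-1,-0.054,0.361,0,42,0,0,-1,-0.054,0.361,0,42,0,0,-1,-0.054,0.361,0,42,0,0,-1,-0.054,0.361,0,42,0,0,-1,-0.054,0.361,0,42,0,0,-1,-0.054,0.361,0,42,0,0,-1,-0.054,0.361,0,42,0,0,-1,-0.054,0.361,0,42,0,0,-1,-0.054,0.361,0,42,0,0,-1,-0.054,0.361,0,42,0,0,-1,-0.054,0.361,0,42,0,0,-1,-0.054,0.361,0,42,0,0,-1,-0.054,0.361,0,42,0,0,-1,-0.054,0.361,0,42,0,0,-1,-0.054,0.361,0,42,0,0,-1,-0.054,0.361,0,42]
}}

```text
clock: 16.75
position: [0.4102, 0.3634, 0.2017]
ee_rot: [-2.414, -2.011, 0.0]
force: [0.1, -0.6, -1.1]
width: 0.46
gripper_force: 0.0
```

Run:
```python
from h import *
s=sensors.observe();R=cv2.Rodrigues(s["ee_rot"])[0];print(R.round(3),s["position"],s["joints"].round(2))
c=optics.calibration("wrist");im=optics.get_image("wrist");t=optics.get_image("top")[160:310,190:350]
m=np.zeros((420,800,3),np.uint8);m[:,:560]=im;m[:225,560:]=cv2.resize(t,(240,225));cv2.imwrite("pics/w4.png",m)
th=np.linspace(0,2*np.pi,9)[:-1]-.183
P=np.c_[.4534+.048*np.cos(th),.356+.048*np.sin(th),0*th+.048]
print(cv2.projectPoints(P,c["rvec"],c["tvec"],c["camera_matrix"],None)[0][:,0].round(0))
```

```text
[[ 0.181  0.984 -0.   ]
 [ 0.984 -0.181 -0.   ]
 [-0.    -0.    -1.   ]] [0.41024023 0.36336223 0.2016718 ] [-0.38  0.42 -0.6   1.78  0.27  1.02 -1.26]
[[388. 197.]
 [375. 155.]
 [333. 137.]
 [289. 155.]
 [271. 197.]
 [288. 235.]
 [327. 250.]
 [368. 235.]]
```

View pics/w4.png

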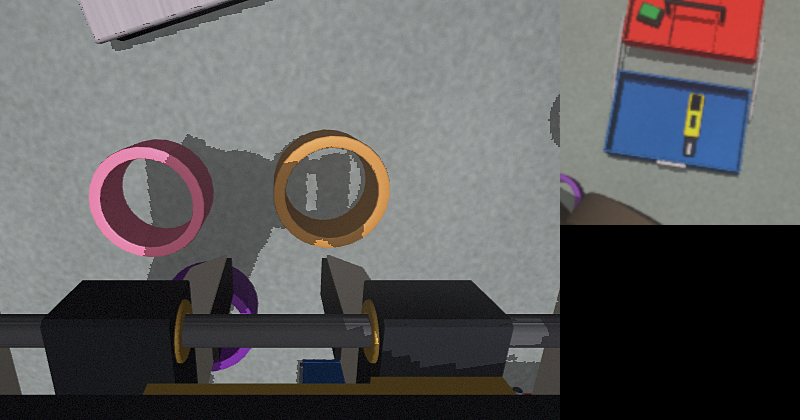

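The brown ring's top rim spans columns 274–390 and rows 136–249, about 2 px right of the prediction, so I shift x by +1.5 mm. The inset shows the cutter lying flat in the compartment.

Request:
{"op": "arm_command", "data": {
  "deltas": [0,0,0,0.0015,0,-0.04,42,0,0,0,0.0015,0,-0.08,42,0,0,0,0.0015,0,-0.12,42,0,0,0,0.0015,0,-0.15,42,0,0,0,0.0015,0,-0.165,42,0,0,0,0.0015,0,-0.17,42,0,0,0,0.0015,0,-0.17,42,0,0,0,0.0015,0,-0.17,0,0,0,0,0.0015,0,-0.17,0,0,0,0,0.0015,0,-0.17,0,0,0,0,0.0015,0,-0.17,0,0,0,0,0.0015,0,-0.17,0,0,0,0,0.0015,0,-0.17,0,0,0,0,0.0015,0,-0.16,0,0,0,0,0.0015,0,-0.13,0,0,0,0,0.0015,0,-0.09,0,0,0,0,0.0015,0,-0.05,0,0,0,0,0.0015,0,-0.01,0,0,0,0,0.0015,0,0,0,0,0,0,0.0015,0,0,0],
  "force": 35
}}

```text
clock: 18.85
position: [0.4121, 0.3641, 0.2036]
ee_rot: [2.415, 2.01, 0.005]
force: [0.9, 0.0, -1.8]
width: 0.114
gripper_force: 37.5
```

Request:
{"op": "arm_command", "data": {
  "deltas": [0,0,0,0.02,-0.04,0,0,0,0,0,0.02,-0.08,0,0,0,0,0,0.02,-0.12,0,0,0,0,0,0.02,-0.16,0,0,0,0,0,0.02,-0.2,0,0,0,0,0,0.02,-0.23,0,0,0,0,0,0.02,-0.255,0,0,0,0,0,0.02,-0.27,0,0,0,0,0,0.02,-0.27,0,0,0,0,0,0.02,-0.27,0,0,0,0,0,0.02,-0.27,0,0,0,0,0,0.02,-0.27,0,0]
}}

```text
clock: 20.05
position: [0.4314, 0.0946, 0.2014]
ee_rot: [-2.412, -2.011, 0.0]
force: [0.4, 0.1, -1.4]
width: 0.118
gripper_force: 37.5
```

Run:
```python
from h import *
s=sensors.observe();R=cv2.Rodrigues(s["ee_rot"])[0];print(R.round(3),s["position"],s["joints"].round(2))
cv2.imwrite("pics/w5.png",optics.get_image("wrist"))
```

```text
[[ 0.18   0.984 -0.001]
 [ 0.984 -0.18   0.   ]
 [ 0.    -0.001 -1.   ]] [0.43140737 0.09455481 0.20144862] [ 0.15  0.24 -0.57  2.02  0.16  0.92 -0.69]
```

View pics/w5.png

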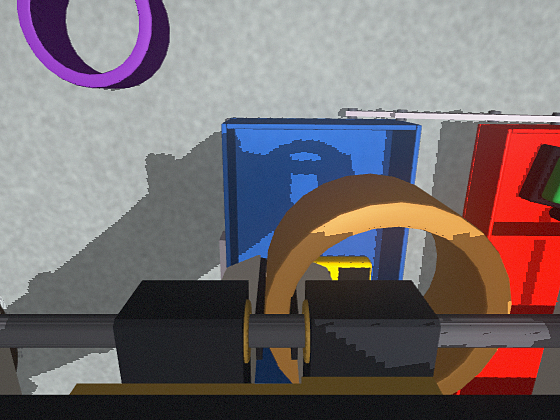

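Run:
```python
from h import *
s=sensors.observe();R=cv2.Rodrigues(s["ee_rot"])[0];p=s["position"]
c=optics.calibration("wrist")
th=np.linspace(0,2*np.pi,73);
for z in(.016,-.032):
  P=p+R[:,1]*.043+np.c_[.048*np.cos(th),.048*np.sin(th),0*th+z]
  q=cv2.projectPoints(P,c["rvec"],c["tvec"],c["camera_matrix"],None)[0][:,0];print(z,q.min(0),q.max(0))
```

```text
0.016 [263.65652887 197.46217521] [515.22537228 414.90661128]
-0.032 [266.76106771 169.51819596] [456.50668007 342.11159739]
```

The ring is held where predicted, within about 3 mm, and it clears the cutter and the walls. Next I lower it.

Request:
{"op": "arm_command", "data": {
  "deltas": [0,0,0,0,0,-0.04,0,0,0,0,0,0,-0.08,0,0,0,0,0,0,-0.11,0,0,0,0,0,0,-0.13,0,0,0,0,0,0,-0.145,0,0,0,0,0,0,-0.155,0,0,0,0,0,0,-0.1655,0,0,0,0,0,0,-0.1655,0,0,0,0,0,0,-0.1655,0,0,0,0,0,0,-0.1655,22,0,0,0,0,0,-0.1655,22,0,0,0,0,0,-0.1655,22,0,0,0,0,0,-0.1655,22,0,0,0,0,0,-0.15,22,0,0,0,0,0,-0.12,22,0,0,0,0,0,-0.08,22,0,0,0,0,0,-0.04,22,0,0,0,0,0,0,22,0,0,0,0,0,0,22]
}}

```text
clock: 22.0
position: [0.4342, 0.0947, 0.2065]
ee_rot: [2.412, 2.007, 0.012]
force: [0.6, -0.3, -0.4]
width: 0.239
gripper_force: 0.0
```

Request:
{"op": "arm_command", "data": {
  "deltas": [0,0,0,0.04,-0.02,0,60,0,0,0,0.08,-0.04,0,60,0,0,0,0.12,-0.06,0,60,0,0,0,0.16,-0.08,0,60,0,0,0,0.2,-0.1,0,60,0,0,0,0.213,-0.101,0,60,0,0,0,0.213,-0.101,0,60,0,0,0,0.213,-0.101,0,60,0,0,0,0.213,-0.101,0,60]
}}

```text
clock: 22.9
position: [0.6435, -0.0066, 0.2017]
ee_rot: [-2.413, -2.011, 0.001]
force: [-0.2, -0.7, -0.3]
width: 0.658
gripper_force: 0.0
```

Run:
```python
from h import *
s=sensors.observe();R=cv2.Rodrigues(s["ee_rot"])[0];print(R.round(3),s["position"])
c=optics.calibration("wrist");w=optics.get_image("wrist");t=optics.get_image("top")[130:300,150:350]
m=np.zeros((420,800,3),np.uint8);m[:,:400]=cv2.resize(w,None,fx=1,fy=1)[:,100:500];m[:340,400:]=cv2.resize(t,(400,340));cv2.imwrite("pics/w6.png",m)
C=np.array([.6455,-.0075]);y=np.array([.182,.983])
print(cv2.projectPoints(np.array([np.r_[C+y*.05,.112],np.r_[C-y*.05,.112]]),c["rvec"],c["tvec"],c["camera_matrix"],None)[0][:,0]-[100,0])
```

```text
[[ 0.18   0.984 -0.001]
 [ 0.984 -0.18   0.   ]
 [-0.    -0.001 -1.   ]] [ 0.64345757 -0.00655647  0.20167663]
[[180.16461455 148.45888858]
 [179.68462449 292.00630995]]
```

View pics/w6.png

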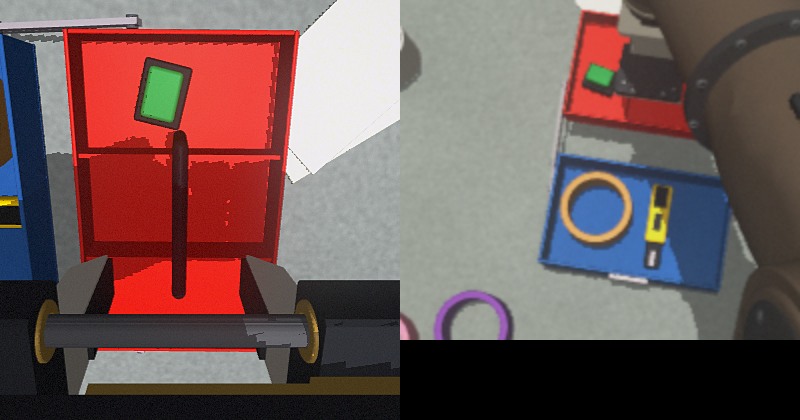

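The tape and cutter both lie flat in the compartment. The handle is at column 180, as predicted. Next I grip it and swing the tray back.

Request:
{"op": "arm_command", "data": {
  "deltas": [0,0,0,0,0,-0.03,60,0,0,0,0,0,-0.06,60,0,0,0,0,0,-0.08,60,0,0,0,0,0,-0.09,60,0,0,0,0,0,-0.09,60,0,0,0,0,0,-0.09,60,0,0,0,0,0,-0.09,0,0,0,0,0,0,-0.09,0,0,0,0,0,0,-0.09,0,0,0,0,0,0,-0.09,0,0,0,0,0,0,-0.09,0,0,0,0,0,0,-0.09,0,0,0,0,0,0,-0.09,0,0,0,0,0,0,-0.09,0],
  "force": 30
}}

```text
clock: 24.4
position: [0.6451, -0.0075, 0.1118]
ee_rot: [2.414, 2.009, 0.001]
force: [3.2, 0.3, -0.4]
width: 0.096
gripper_force: 30.0
```

Run:
```python
import numpy as np
for hi,lo in((2.443,1.2215),(1.2215,0)):
    s=np.linspace(hi,lo,21);f=np.array([.105*(.906-np.cos(.436+s)),.105*(np.sin(.436+s)-.423)])
    print(", ".join(f"0,0,0,{.983*a:.4f},{-.183*a:.4f},{b:.4f},0" for a,b in (f-f[:,:1]).T[1:]))
```

```text
0,0,0,-0.0018,0.0003,0.0061,0, 0,0,0,-0.0040,0.0007,0.0122,0, 0,0,0,-0.0066,0.0012,0.0180,0, 0,0,0,-0.0094,0.0018,0.0237,0, 0,0,0,-0.0127,0.0024,0.0292,0, 0,0,0,-0.0162,0.0030,0.0345,0, 0,0,0,-0.0201,0.0037,0.0396,0, 0,0,0,-0.0242,0.0045,0.0444,0, 0,0,0,-0.0287,0.0053,0.0490,0, 0,0,0,-0.0334,0.0062,0.0532,0, 0,0,0,-0.0383,0.0071,0.0572,0, 0,0,0,-0.0435,0.0081,0.0608,0, 0,0,0,-0.0489,0.0091,0.0642,0, 0,0,0,-0.0545,0.0101,0.0671,0, 0,0,0,-0.0602,0.0112,0.0698,0, 0,0,0,-0.0661,0.0123,0.0720,0, 0,0,0,-0.0722,0.0134,0.0739,0, 0,0,0,-0.0783,0.0146,0.0755,0, 0,0,0,-0.0845,0.0157,0.0766,0, 0,0,0,-0.0907,0.0169,0.0773,0
0,0,0,-0.0063,0.0012,0.0004,0, 0,0,0,-0.0126,0.0023,0.0003,0, 0,0,0,-0.0189,0.0035,-0.0001,0, 0,0,0,-0.0251,0.0047,-0.0009,0, 0,0,0,-0.0313,0.0058,-0.0021,0, 0,0,0,-0.0374,0.0070,-0.0037,0, 0,0,0,-0.0434,0.0081,-0.0056,0, 0,0,0,-0.0493,0.0092,-0.0080,0, 0,0,0,-0.0550,0.0102,-0.0107,0, 0,0,0,-0.0606,0.0113,-0.0137,0, 0,0,0,-0.0659,0.0123,-0.0171,0, 0,0,0,-0.0711,0.0132,-0.0208,0, 0,0,0,-0.0760,0.0141,-0.0248,0, 0,0,0,-0.0807,0.0150,-0.0291,0, 0,0,0,-0.0851,0.0158,-0.0337,0, 0,0,0,-0.0892,0.0166,-0.0386,0, 0,0,0,-0.0930,0.0173,-0.0437,0, 0,0,0,-0.0965,0.0180,-0.0490,0, 0,0,0,-0.0997,0.0186,-0.0545,0, 0,0,0,-0.1025,0.0191,-0.0603,0
```

Request:
{"op": "arm_command", "data": {
  "deltas": [0,0,0,-0.002,0.0005,0.006,0,0,0,0,-0.004,0.0005,0.012,0,0,0,0,-0.0065,0.001,0.018,0,0,0,0,-0.0095,0.002,0.0235,0,0,0,0,-0.0125,0.0025,0.029,0,0,0,0,-0.016,0.003,0.0345,0,0,0,0,-0.02,0.0035,0.0395,0,0,0,0,-0.024,0.0045,0.0445,0,0,0,0,-0.0285,0.0055,0.049,0,0,0,0,-0.0335,0.006,0.053,0,0,0,0,-0.0385,0.007,0.057,0,0,0,0,-0.0435,0.008,0.061,0,0,0,0,-0.049,0.009,0.064,0,0,0,0,-0.0545,0.01,0.067,0,0,0,0,-0.06,0.011,0.07,0,0,0,0,-0.066,0.0125,0.072,0,0,0,0,-0.072,0.0135,0.074,0,0,0,0,-0.0785,0.0145,0.0755,0,0,0,0,-0.0845,0.0155,0.0765,0,0,0,0,-0.0905,0.017,0.0775,0]
}}

```text
clock: 26.4
position: [0.5533, 0.0099, 0.1892]
ee_rot: [-2.414, -2.01, 0.001]
force: [1.3, 3.4, 0.5]
width: 0.098
gripper_force: 30.0
```

Request:
{"op": "arm_command", "data": {
  "deltas": [0,0,0,-0.0065,0.001,0.0005,0,0,0,0,-0.0125,0.0025,0.0005,0,0,0,0,-0.019,0.0035,0,0,0,0,0,-0.025,0.0045,-0.001,0,0,0,0,-0.0315,0.006,-0.002,0,0,0,0,-0.0375,0.007,-0.0035,0,0,0,0,-0.0435,0.008,-0.0055,0,0,0,0,-0.0495,0.009,-0.008,0,0,0,0,-0.055,0.01,-0.0105,0,0,0,0,-0.0605,0.0115,-0.0135,0,0,0,0,-0.066,0.0125,-0.017,0,0,0,0,-0.071,0.013,-0.021,0,0,0,0,-0.076,0.014,-0.025,0,0,0,0,-0.0805,0.015,-0.029,0,0,0,0,-0.085,0.016,-0.0335,0,0,0,0,-0.089,0.0165,-0.0385,0,0,0,0,-0.093,0.0175,-0.0435,0,0,0,0,-0.0965,0.018,-0.049,0,0,0,0,-0.0995,0.0185,-0.0545,0,0,0,0,-0.1025,0.019,-0.06,0]
}}

```text
clock: 28.4
position: [0.452, 0.0292, 0.1289]
ee_rot: [2.414, 2.01, 0.003]
force: [5.9, 6.7, -5.7]
width: 0.094
gripper_force: 30.0
```

Request:
{"op": "arm_command", "data": {
  "deltas": [0,0,0,-0.0005,0,-0.001,0,0,0,0,-0.0005,0,-0.001,0,0,0,0,-0.0005,0,-0.001,0,0,0,0,-0.0005,0,-0.001,60,0,0,0,-0.0005,0,-0.001,60,0,0,0,-0.0005,0,-0.001,60,0,0,0,-0.0005,0,-0.001,60,0,0,0,-0.0005,0,-0.001,60,0,0,0,0,0,0.03,60,0,0,0,0,0,0.07,60,0,0,0,0,0,0.11,60,0,0,0,0,0,0.15,60,0,0,0,0,0,0.18,60,0,0,0,0,0,0.18,60,0,0,0,0,0,0.18,60]
}}

```text
clock: 29.9
position: [0.4517, 0.0284, 0.3094]
ee_rot: [2.414, 2.009, 0.001]
force: [-0.3, -0.1, -0.4]
width: 0.658
gripper_force: 0.0
```

Run:
```python
from h import *
s=sensors.observe();print(s["position"],s["force"],s["clock"])
m=np.zeros((420,800,3),np.uint8);m[:,:400]=optics.get_image("wrist")[:,80:480];m[:,400:]=cv2.resize(optics.get_image("scene")[140:340,220:410],(400,420));cv2.imwrite("pics/w7.png",m)
```

```text
[0.45167448 0.02839273 0.30943926] [-0.32584726 -0.1296717  -0.44114845] 29.9
```

View pics/w7.png

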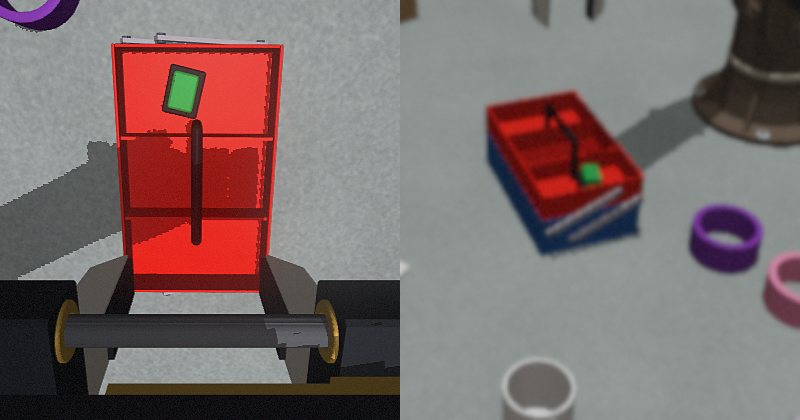

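The tray sits closed and flush on the box with the stamp inside, and the gripper is clear of everything.

```bash
python3 -c "from cell import arm;print(arm.sign_off())"
```

```text
the job is handed in; nothing more can be done
None
```

The job is done and handed in at about 30 s: the tape roll and cutter lie flat in the compartment, the tray is closed over them with the stamp still in it, and the parcel and mug were not touched.

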